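Feed a slide carrier under the microscope

TASK

Set the slide carrier down flat in the tray of the microscope's feed carriage, then push the carriage along its rail towards the microscope: it is gummed up and needs a firm push to break free, after which it runs easily. Feel for the end stop hidden inside the microscope, press the carriage lightly against it for a moment (a few newtons, never more than 12) and leave it there fully home with the carrier still in the tray, without pushing the petri dish, stain bottle or pencil out of place.

Things in the scene. Friction and masses are not known exactly. Their poses are not given: they have to be found in the camera images.
- rail: Low aluminium rail fixed to the table, 60 mm wide, 20 mm high, from x = -220 to +330 mm. Origin on the table under its centre line; +x is the feed direction, towards the microscope; z up. The carriage starts 0 to 6 mm along it, stuck: 9 to 17 N move it haltingly for the first 6 to 12 mm, then it breaks free and 3 to 4 N suffice. It stays where it is left.
- carriage: Aluminium carriage, slides along the rail's x, same axes. Origin: centre of its tray's inner floor, 30 mm above the table. Pocket 88 mm (x) by 38 mm (y), walls 6 mm thick and 6 mm high. A 30 mm wide flat bar leads back to the upright handle plate; a flat tongue leads forward, tip at x = +110 mm, which enters the microscope and meets the stop there.
- handle (a point): Middle of the top edge of the carriage's upright black handle plate, 75 mm above the table, 170 mm behind the tray's centre; carriage axes. The plate is 12 mm thick (x), 40 mm wide (y) and stands 48 mm tall; push it towards +x or pinch it.
- microscope: White and blue microscope, 285 mm tall, fixed over the rail, same axes. Origin on the table under the objective (tip 116 mm up; head reaches back to x = -24 mm, 35 mm to each side). Feet 35 mm high beside the rail, x -60 to 190, |y| 45 to 91 mm.
- slot (a point): Upper edge of the microscope's slot, 40 mm above the table, 70 mm beyond the objective axis (microscope axes); a roof covers the rail from here on. Under it, out of sight, is the end stop, a stiff rubber block (about 4 N per mm). It stops the carriage with its tray centre within 15 mm of the objective axis; just where must be felt.
- carrier: Slide carrier: grey plastic block, 80 mm (x) by 30 mm (y) by 30 mm high, 80 g, with a glass slide on its top; lies loose beside the rail. Origin at the centre of its underside, x along its length. Either way round in the tray is right.
- petri_dish: Open glass petri dish, 90 mm across, 15 mm high, origin at the centre of its underside; bystander.
- stain_bottle: Small amber bottle, 36 mm across, 70 mm high, origin at the centre of its underside; bystander.
- pencil: Pencil, 160 mm long, 7 mm thick, lying along its x, origin at the middle of its underside; bystander.
Mind the look-alikes: they are no part of the job. Leave any blue look-alike of the carrier alone.

How it is judged:
On the way, in this order (a step that is already met when the one before it is completed fails the run):
1. the carrier stands let go in the tray of the carriage, which is still stuck (x of carrier in the frame of carriage between -0.007 and 0.007 m and y of carrier in the frame of carriage between -0.007 and 0.007 m and z of carrier in the frame of carriage between -0.003 and 0.003 m and angle between carrier's own z axis and vertical below 0.06 rad and contact force between the fingers and carrier below 0.1 N and x of carriage in the frame of rail below 0.012 m), for 0.2 s.
2. the carriage has broken free and moved 30 mm along the rail with the carrier in the tray (x of carrier in the frame of carriage between -0.007 and 0.007 m and y of carrier in the frame of carriage between -0.007 and 0.007 m and z of carrier in the frame of carriage between -0.003 and 0.003 m and angle between carrier's own z axis and vertical below 0.06 rad and x of carriage in the frame of rail above 0.03 m), for 0.05 s.
3. the carriage is pressed against the end stop with 1 to 12 N (contact force between carriage and microscope between 1 and 12 N), for 0.1 s.
At the end, for the whole second after the job is handed in: The carriage rests against its end stop (touching it with over 0.2 N; its own friction keeps it there), at rest, with the slide carrier flat in its tray pocket (within 7 mm of the tray's centre, not tilted), and let go (x of carrier in the frame of carriage between -0.007 and 0.007 m and y of carrier in the frame of carriage between -0.007 and 0.007 m and z of carrier in the frame of carriage between -0.003 and 0.003 m and angle between carrier's own z axis and vertical below 0.06 rad and contact force between carriage and microscope above 0.2 N and linear speed of each of carrier, carriage below 0.01 m/s).
It fails at once if the carriage is rammed against the end stop with more than 12 N (contact force between carriage and microscope above 12 N).
It fails at once if the petri dish is moved more than 30 mm (distance of petri_dish from where it was at the start of the episode above 0.03 m).
It fails at once if the stain bottle is moved more than 30 mm (distance of stain_bottle from where it was at the start of the episode above 0.03 m).
It fails at once if the pencil is moved more than 30 mm (distance of pencil from where it was at the start of the episode above 0.03 m).
It also fails if it takes over 64 s, if anything falls off the work surface, if the arm or the gripper's body presses on something with over 40 N, if the wrist force passes 120 N, or if a joint passes its speed limit or range.

ROBOT

A 7-joint arm with a two-finger parallel gripper is mounted at the origin on the work surface. World frame = base frame: x ahead of the robot, y to its left, z up, the work surface at z = 0. Lengths are in m, angles in rad, forces in N, time in s.
With the tool pointing down it reaches from about 0.425 to 0.925 m from the base axis. Payload 6.8 kg.
Tool frame: the origin (TCP) lies between the finger pads; the fingertips stand 17 mm ahead of it and the grasp point (between the pads) lies 2 mm behind it; z points along the fingers, y is the direction in which the jaws open and shut (so a half turn about z gives the same grasp; the last joint's range is limited). The gripper opens to 85 mm and grips with 20 to 120 N. Pads are 22 mm wide; open, the fingers measure 114 mm over their backs; the gripper's body (76 mm by 85 mm) begins 54 mm behind the grasp point. The pads swing forward as they close: fully open they stand 13 mm farther back than shut.
Start: joints at [1.126, 0.477, 0.022, 1.555, -0.011, 1.109, -0.083], TCP at [0.223, -0.637, 0.248] pointing down, gripper open.
Joint ranges: [-2.96, 2.96], [-0.34, 2.1], [-1.41, 1.46], [0.24, 2.44], [-1.37, 4.51], [0.17, 1.92], [-2.96, 2.96]. Speed limits (rad/s): [2.39, 2.39, 3.14, 3.14, 3.14, 3.14, 3.14].

INTERFACE

Orientations are given as a unit quaternion [w, x, y, z].
In Python, from station import bot gives the robot as it stands. The module is installed in compiled form; this text tells all that it offers.
- The arm moves only by the tool carry_out, never from a script. Its argument "moves" is a list of rows, each a list of 3 entries, a list of its own where there are three numbers: the turn, a rotation vector about the tool's x, y, z in degrees, then the shift along the tool's x, y, z in cm, then the finger opening in cm, from 0 to 8.54. A call has 1 to 5 rows; each row is the pose to reach, as a shift and turn from the pose commanded when the call began, along the tool's axes at that moment; what a row does not reach only later rows make up. A row lasts 1/8 s, in which the tool goes at most 62.5 mm and 10.7 degrees, less where a joint would pass 70% of its speed; a pose out of reach is approached as far as the arm can. A call with a gripper value outside its range is refused whole. The fingers move at their own pace and stop on an object; "newtons" is the grip in N (left out, the last holds). Time passes only in rows, so rows that repeat a pose let the fingers close. It gives the time, the measured TCP pose, the force and the opening at its end, in the units of the state.
- bot.get_obs(): the state, without advancing time (a new reading comes with each control period).
- bot.read_camera(name): name is "side" or "top" or "wrist"; returns the picture (480x640x3 uint8, red, green, blue); there is no depth.
- bot.camera_info(name): a dict with "vertical_fov" (degrees; the focal length in pixels is half the picture's height over the tangent of half this angle, whatever the lens; pixels are square), "cx", "cy" (the principal point, pixels), "position" and "attitude" of the camera in the world. Camera axes: x right, y up, looking along -z (the intrinsics and any distortion apply to the point x, -y, -z); pixel columns grow to the right and rows downward; lengths in m; the calibration is good to about 2 mm. A picture is of the moment at which its call begins: read the wrist's pose just before it. camera_info takes no time and is no camera call; for the wrist camera it gives the pose at the moment of the call.
- bot.hand_in(): hands the job in, once; it reports no verdict.
Trained networks look in the newest picture that a camera, given by its name, has taken for a name from the list of things; names that differ only in an ending like _2 or _b are one class to them, and where a whole thing is asked for, a point or a joint stands for the part that bears it (a point fixed in the world has none). Each returns a list of dicts, best first, with "score" (0 to 1); they miss things now and then, are a little off and sometimes report something else, mostly with a low value. They report only what shows in the picture. A call takes as long as a camera call. They do not tell look-alikes from the thing itself.
- bot.silhouettes(label, camera): "region" (480x640 bool, what is visible of it) and "location" ([column, row] in pixels, amid what is visible of it).
The state is a dict: "t": time; "q": joint angles; "joint_vel": joint speeds; "joint_torque": joint torques, N m; "eef_pos": TCP position; "tool_rot": TCP orientation; "contact_force": force on the tool from outside, world axes, zero at the start; "torque": the same for the moment, N m; "gripper_width": opening from 0.0 (shut) to 1.0 (fully open).
Only numpy, scipy, OpenCV 4.12 (cv2) and the standard library are available. Lean on these libraries where they do the work, as an engineer would, in place of code of your own. Each camera call takes 0.05 s, during which the arm holds its last target. There are 200 camera calls.

## Working session

There is one attempt and no reset: what is moved stays moved. The work goes in short steps, Python scripts to look and compute and a tool call to move; the robot and the scene stay as the last step left them, time stands still between calls to the robot, and variables do not carry over. Pictures are saved under pics/ and viewed, about 8 in all and at most 12, crops included, and the job is handed in when it is done.

Besides the shell and the picture viewer there is one more tool, called after "Call:" in YAML: its name, and indented under it one key for each argument. carry_out: Moves the arm, as the interface text tells. Its arguments: {"type":"object","properties":{"moves":{"type":"array"},"newtons":{"type":"number"}},"required":["moves"]}

```bash
mkdir -p pics; cat > h.py <<'E'
import numpy as np,cv2
from station import bot
from scipy.spatial.transform import Rotation as R
def cam(n):
    i=bot.camera_info(n); f=240/np.tan(np.radians(i['vertical_fov'])/2)
    a=np.array(i['attitude'],float)
    M=a if a.shape==(3,3) else R.from_quat(a[[1,2,3,0]]).as_matrix()
    return i,f,M,np.array(i['position'])
def pt(n,uv,z,c=None):
    i,f,M,p=c or cam(n); d=M@np.array([(uv[0]-i['cx'])/f,-(uv[1]-i['cy'])/f,-1])
    return p+d*(z-p[2])/d[2]
def px(n,X,c=None):
    i,f,M,p=c or cam(n); q=M.T@(np.array(X)-p)
    return np.array([i['cx']-f*q[0]/q[2], i['cy']+f*q[1]/q[2]])
def save(n,im): cv2.imwrite('pics/'+n+'.png',im[:,:,::-1])
E
python3 - <<'E'
from h import *
for n in ['top','side']:
    print(bot.camera_info(n)); im=bot.read_camera(n); save(n+'1',im)
    for l in ['carriage','handle','carrier','microscope','slot','petri_dish','stain_bottle','pencil']:
        for s in bot.silhouettes(l,n)[:4]:
            r=s['region']; 
            print(n,l,round(s['score'],2),np.round(s['location']),r.sum(),np.round(cv2.minAreaRect(np.argwhere(r)[:,::-1].astype(np.float32))[0:3][0]),cv2.minAreaRect(np.argwhere(r)[:,::-1].astype(np.float32))[1:])
print(bot.get_obs())
print(bot.camera_info('wrist'))
E
```

```text
{'vertical_fov': 57.20282531629836, 'cx': 322.0756066070833, 'cy': 232.7658024831691, 'position': array([0.53808776, 0.07768973, 0.82058525]), 'attitude': array([-0.7061316 , -0.03200818,  0.01631844,  0.70716855])}
top carriage 0.92 [312. 308.] 3443 [307. 309.] ((29.967330932617188, 167.21951293945312), 84.80557250976562)
top handle 0.6 [309. 308.] 3442 [307. 309.] ((29.786258697509766, 166.40469360351562), 84.80557250976562)
top carrier 0.83 [329. 224.] 742 [331. 224.] ((17.595966339111328, 43.98991394042969), 32.00538635253906)
top carrier 0.59 [266. 237.] 837 [267. 236.] ((19.230182647705078, 45.615779876708984), 63.43495178222656)
top microscope 0.65 [489. 301.] 15780 [481. 296.] ((112.63822174072266, 189.7535858154297), 84.2894058227539)
top slot 0.94 [490. 296.] 15698 [481. 296.] ((111.54002380371094, 190.30613708496094), 84.80557250976562)
top slot 0.59 [294. 177.] 443 [292. 177.] ((6.449806213378906, 84.71571350097656), 82.87498474121094)
top slot 0.32 [317. 309.] 8001 [331. 300.] ((50.324729919433594, 263.6849670410156), 82.64761352539062)
top petri_dish 0.6 [185. 249.] 183
[... 1859 characters left out ...]
2957, -0.00052681]), 'joint_torque': array([-2.20763133e-05, -5.96320295e+01,  1.60553545e+00, -2.81548458e+01,
        1.22658536e-02,  1.56407317e-03, -1.34672194e-05]), 'eef_pos': array([ 0.22305343, -0.6370806 ,  0.2482976 ]), 'tool_rot': array([-1.33179807e-05,  9.85861866e-01,  1.67560084e-01,  5.51463260e-06]), 'contact_force': array([-0.48732422, -0.1930339 , -0.66579605]), 'torque': array([-0.0341369 , -0.0228997 , -0.01822691]), 'gripper_width': 0.9973530386107772}
{'vertical_fov': 63.732376100714795, 'cx': 321.7787667419454, 'cy': 244.50291448246784, 'position': array([ 0.28539793, -0.61623573,  0.37294993]), 'attitude': array([ 0.80883396, -0.10569538,  0.0758948 , -0.57345976])}
```

View pics/top1.png

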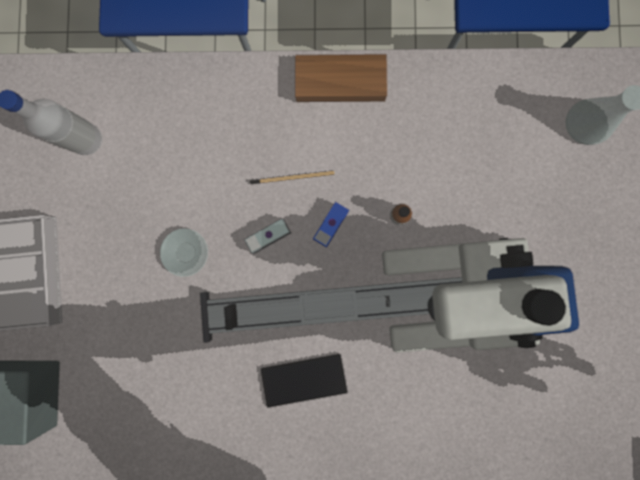

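View pics/side1.png

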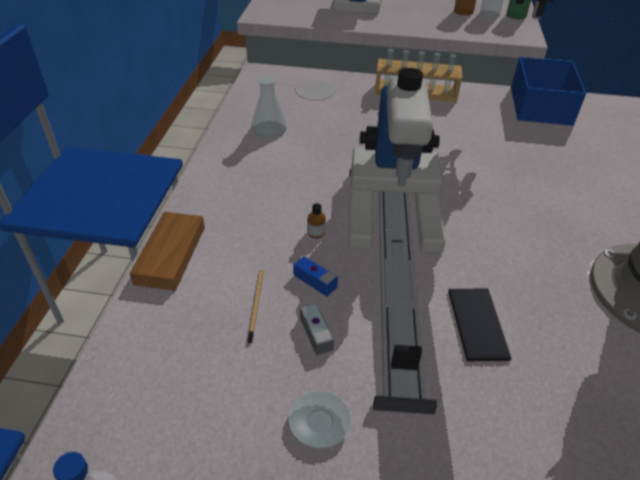

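```bash
cat >> h.py <<'E'
from scipy.optimize import minimize
BOX={'carrier':[(-.04,.04,-.015,.015,0,.03)],
'carriage':[(-.05,.05,-.025,.025,-.008,.006),(-.17,-.05,-.015,.015,-.006,-.003),(-.176,-.164,-.02,.02,-.003,.045),(.05,.11,-.015,.015,-.006,-.003)]}
def render(l,x,y,yaw,z0,n,c):
    m=np.zeros((480,640),np.uint8); C,S=np.cos(yaw),np.sin(yaw)
    for b in BOX[l]:
        P=[px(n,(x+C*u-S*v,y+S*u+C*v,z0+w),c) for u in b[:2] for v in b[2:4] for w in b[4:]]
        h=cv2.convexHull(np.array(P,np.float32)); cv2.fillConvexPoly(m,np.round(h*16).astype(np.int32),1,8,4)
    return m>0
def fit(l,obs,x0,z0):
    cs=[cam(n) if len(o)<3 else o[2] for o in obs for n in [o[0]]]
    def cost(p):
        s=0
        for o,c in zip(obs,cs):
            m=render(l,p[0],p[1],p[2],z0,o[0],c); s+=1-(m&o[1]).sum()/max((m|o[1]).sum(),1)
        return s
    best=None
    for k in range(3):
        x=x0 if best is None else best.x
        sim=np.array([x]+[np.array(x)+d for d in ([.012,0,0.02],[0,.012,-.02],[.004,-.004,.15])])
        r=minimize(cost,x,method='Nelder-Mead',options=dict(initial_simplex=sim,maxiter=150))
        if best is None or r.fun<best.fun: best=r
    return best.x,best.fun
E
python3 - <<'E'
from h import *
S={}
for n in ['top','side']:
    bot.read_camera(n)
    for l in ['carrier','carriage','petri_dish','stain_bottle','pencil']:
        S[n,l]=bot.silhouettes(l,n)
grey={'top':(267,236),'side':(318,330)}
def pick(n,l):
    return min(S[n,l],key=lambda s:np.hypot(*(np.array(s['location'])-grey[n])))['region'] if l=='carrier' else S[n,l][0]['region']
print('tray guess',pt('top',(331,305),.036),'carrier',pt('top',(267,236),.03))
for sets in (['top','side'],['top'],['side']):
  c0=pt('top',(267,236),.015)
  print(sets,'carrier',fit('carrier',[(n,pick(n,'carrier')) for n in sets],[c0[0],c0[1],-np.pi/2+.45],0.))
  t0=pt('top',(331,305),.036)
  print(sets,'carriage',fit('carriage',[(n,pick(n,'carriage')) for n in sets],[t0[0],t0[1],-np.pi/2+.08],.03))
for l,z in (('petri_dish',.007),('stain_bottle',.035),('pencil',.004)):
  print(l,[pt(n,S[n,l][0]['location'],z).round(3) for n in ('top','side')])
print('handle top px',pt('top',(231,316),.075), 'rail end L',pt('top',(209,316),.02),'rail corners',pt('top',(210,303),.02),pt('top',(432,290),.02),pt('top',(210,327),.02),pt('top',(432,314),.02))
E
```

```text
tray guess [0.46389468 0.0794151  0.036     ] carrier [0.58660802 0.19465965 0.03      ]
['top', 'side'] carrier (array([ 0.5877162 ,  0.19479912, -1.06961491]), np.float64(0.13410500325383756))
['top', 'side'] carriage (array([ 0.46044679,  0.08455693, -1.48322222]), np.float64(0.18090116846194493))
['top'] carrier (array([ 0.58793369,  0.19464566, -1.06674878]), np.float64(0.07224770642201839))
['top'] carriage (array([ 0.46169298,  0.0842018 , -1.48128139]), np.float64(0.09539901221731217))
['side'] carrier (array([ 0.58816363,  0.19486931, -1.06143008]), np.float64(0.060884070058382034))
['side'] carriage (array([ 0.4595497 ,  0.08443129, -1.4930661 ]), np.float64(0.07479387514723201))
petri_dish [array([0.562, 0.353, 0.007]), array([0.559, 0.349, 0.007])]
stain_bottle [array([ 0.628, -0.051,  0.035]), array([ 0.624, -0.043,  0.035])]
pencil [array([0.701, 0.149, 0.004]), array([0.697, 0.166, 0.004])]
handle top px [0.4489843  0.24775648 0.075     ] rail end L [0.44233374 0.30032411 0.02      ] rail corners [0.46567174 0.29889469 0.02      ] [ 0.48936069 -0.10212038  0.02      ] [0.42266577 0.29817278 0.02      ] [ 0.44665714 -0.1013656   0.02      ]
```

Call:
carry_out:
  moves:
    - [[0,0,0],[0,0,-6],6]
    - [[0,0,0],[0,0,-12],6]
    - [[0,0,0],[0,0,-17],6]
    - [[0,0,-10],[4,-4.3,-17],6]
    - [[0,0,-20],[8,-8.6,-17],6]

```text
t: 2.12
eef_pos: [0.2706, -0.5286, 0.4189]
tool_rot: [0.001, 0.941, 0.338, 0.0]
contact_force: [1.7, 0.5, -0.6]
gripper_width: 0.702
```

```bash
cat >> h.py <<'E'
def delta(pos,az):  # az: target azimuth (deg) of tool x, tool down
    o=bot.get_obs(); w=o['tool_rot']; r=R.from_quat(w[[1,2,3,0]]); p=o['eef_pos']
    a=np.radians(az); T=np.array([[np.cos(a),np.sin(a),0],[np.sin(a),-np.cos(a),0],[0,0,-1.]])
    print('t',round(o['t'],2),'p',p.round(4),'F',o['contact_force'].round(2),'g',round(o['gripper_width'],3),'q',o['q'].round(2))
    print('turn',np.degrees((r.inv()*R.from_matrix(T)).as_rotvec()).round(2),'shift cm',(100*r.inv().apply(np.array(pos)-p)).round(2))
E
python3 -c "
from h import *
delta([.588,.195,.25],118.9)"
```

```text
t 2.12 p [ 0.2706 -0.5286  0.4189] F [ 1.68  0.46 -0.6 ] g 0.702 q [ 1.05  0.24 -0.07  1.52  0.02  1.39  0.1 ]
turn [ 7.000e-02  7.000e-02 -7.934e+01] shift cm [ 70.55 -35.6   16.82]
```

Call:
carry_out:
  moves:
    - [[0,0,-10],[5.3,-2.7,0],6]
    - [[0,0,-20],[10.6,-5.4,0],6]
    - [[0,0,-30],[15.9,-8.1,0],6]
    - [[0,0,-40],[21.2,-10.8,0],6]
    - [[0,0,-50],[26.5,-13.4,0],6]

```text
t: 2.75
eef_pos: [0.3908, -0.2561, 0.4187]
tool_rot: [0.001, 0.709, 0.705, -0.0]
contact_force: [0.3, -0.1, 0.9]
gripper_width: 0.706
```

```bash
python3 -c "
from h import *
delta([.588,.195,.25],118.9)"
```

```text
t 2.75 p [ 0.3908 -0.2561  0.4187] F [ 0.27 -0.1   0.86] g 0.706 q [ 0.8   0.02 -0.36  1.76  0.01  1.36  0.43]
turn [ 2.000e-02  6.000e-02 -2.929e+01] shift cm [45.26 19.41 16.84]
```

Call:
carry_out:
  moves:
    - [[0,0,-6],[5.6,2.4,0],6]
    - [[0,0,-12],[11.2,4.8,0],6]
    - [[0,0,-18],[16.8,7.2,0],6]
    - [[0,0,-24],[22.4,9.6,0],6]
    - [[0,0,-29.3],[28,12,0],6]

```text
t: 3.38
eef_pos: [0.5143, 0.0222, 0.4187]
tool_rot: [0.001, 0.51, 0.86, 0.0]
contact_force: [1.8, 0.3, -0.4]
gripper_width: 0.701
```

```bash
python3 -c "
from h import *
delta([.588,.195,.25],118.9)"
```

```text
t 3.38 p [0.5143 0.0222 0.4187] F [ 1.81  0.32 -0.38] g 0.701 q [ 0.44  0.14 -0.67  1.65  0.09  1.37  0.25]
turn [ 0.04  0.06 -0.16] shift cm [11.62 14.76 16.87]
```

```bash
python3 - <<'E'
from h import *
c=cam('wrist'); im=bot.read_camera('wrist'); save('w1',im)
for l in ['carriage','carrier']:
  for s in bot.silhouettes(l,'wrist')[:3]: 
    print(l,s['score'],s['location'],s['region'].sum())
    x0={'carriage':[.4605,.0845,-1.5],'carrier':[.588,.195,-1.066]}[l]
    print(px('wrist',[x0[0],x0[1],.03],c), fit(l,[('wrist',s['region'],c)],x0,.03 if l=='carriage' else 0.))
E
```

```text
carrier 0.74 [401.7, 186.1] 1482
[439.18192927  98.66622369] (array([ 0.588,  0.195, -1.066]), np.float64(1.0))
carrier 0.57 [434.5, 97.3] 1997
[439.18192927  98.66622369] (array([ 0.58876942,  0.19425646, -1.07852664]), np.float64(0.05631803123521062))
```

View pics/w1.png

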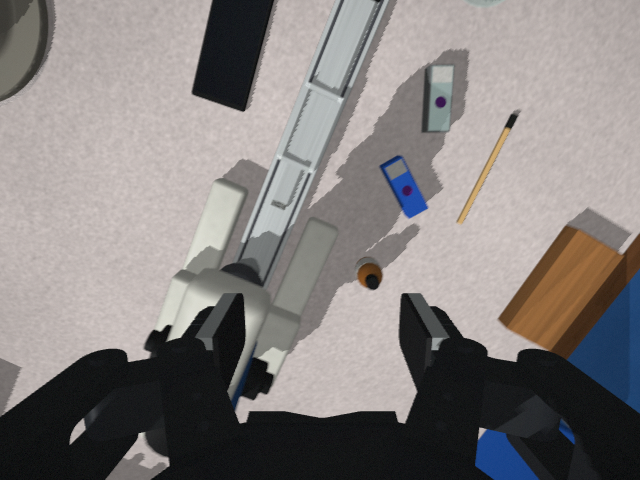

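```bash
python3 - <<'E'
from h import *
c=cam('wrist')
P=[pt('wrist',p,.036,c)[:2] for p in ((307,84),(344,97),(276,156),(313,169))]
print(np.round(P,4),np.mean(P,0)); im=cv2.imread('pics/w1.png')
cv2.imwrite('pics/w1c.png',cv2.resize(im[40:220,220:400],(720,720),interpolation=cv2.INTER_CUBIC))
delta([.588,.1945,.25],118.5)
E
```

```text
[[0.4346 0.1326]
 [0.4817 0.1416]
 [0.4409 0.0377]
 [0.4902 0.0464]] [0.46184864 0.08956055]
t 3.52 p [0.5142 0.0244 0.4184] F [ 0.01 -0.89  0.17] g 0.702 q [ 0.44  0.14 -0.67  1.65  0.09  1.37  0.26]
turn [ 0.05 -0.07  0.5 ] shift cm [11.27 14.69 16.86]
```

View pics/w1c.png

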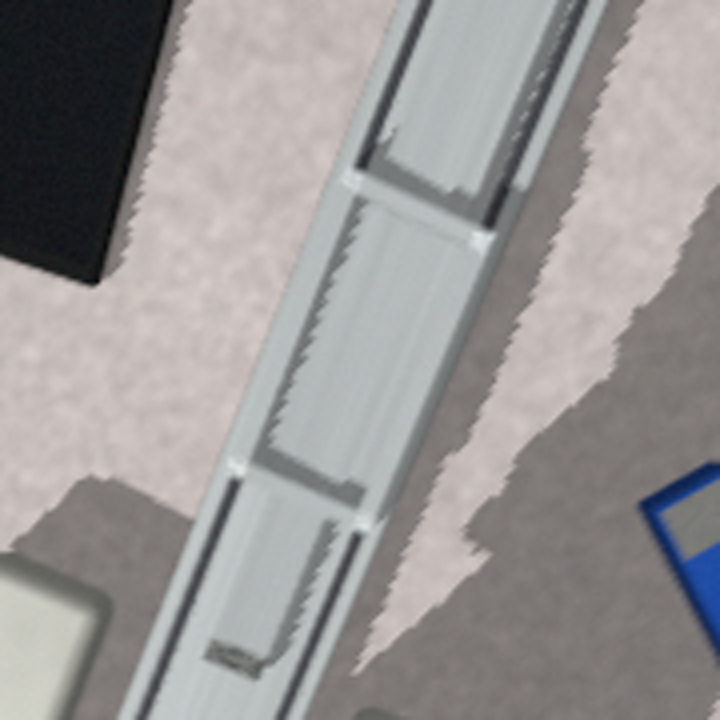

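Call:
carry_out:
  moves:
    - [[0,0,0.5],[2.8,3.7,4],6]
    - [[0,0,0.5],[5.6,7.3,8],6]
    - [[0,0,0.5],[8.4,11,12],6]
    - [[0,0,0.5],[11.25,14.7,17],6]
    - [[0,0,0.5],[11.25,14.7,20],6]

```text
t: 4.15
eef_pos: [0.5889, 0.1917, 0.2161]
tool_rot: [-0.001, 0.513, 0.858, 0.0]
contact_force: [-0.3, -0.5, -0.1]
gripper_width: 0.705
```

```bash
python3 - <<'E'
from h import *
for k in range(3): bot.read_camera('wrist')
c=cam('wrist'); im=bot.read_camera('wrist'); save('w2',im)
for s in bot.silhouettes('carrier','wrist')[:3]: 
    print(s['score'],s['location'],s['region'].sum(),fit('carrier',[('wrist',s['region'],c)],[.588,.1945,-1.07],0.))
delta([.588,.1945,.028],118.5)
E
```

```text
0.69 [286.3, 328.5] 3597 (array([ 0.588 ,  0.1945, -1.07  ]), np.float64(1.0))
t 4.4 p [0.59   0.1884 0.2198] F [0.58 0.58 0.79] g 0.701 q [ 0.09  0.5  -0.68  1.69  0.35  1.08 -0.21]
turn [ 0.09  0.07 -0.53] shift cm [ 0.65  0.08 19.18]
```

```bash
python3 - <<'E'
from h import *
c=cam('wrist'); im=cv2.imread('pics/w2.png')
for q in ([.5885,.1945,.03],[.61,.078,.03],[.4605,.0845,.036]): print(px('wrist',q,c))
m=render('carrier',.5885,.1945,-1.073,0.,'wrist',c).astype(np.uint8)
cs,_=cv2.findContours(m,0,1); cv2.drawContours(im,cs,-1,(0,0,255),1); cv2.imwrite('pics/w2b.png',im)
E
```

```text
[322.64332998 214.5727476 ]
[282.95850121 338.21619315]
[125.36007656 259.75532944]
```

View pics/w2b.png

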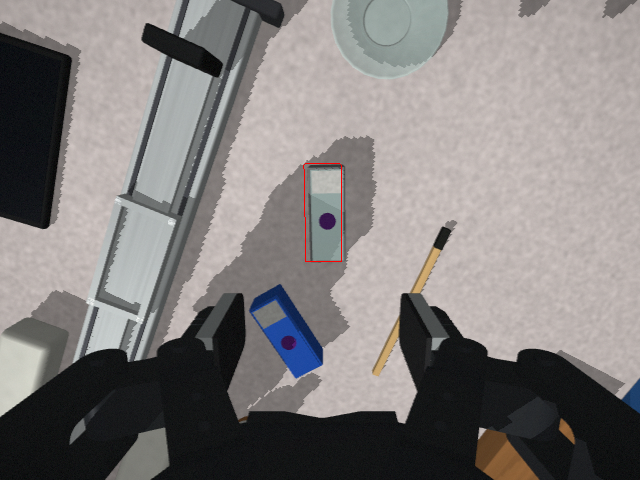

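```bash
python3 - <<'E'
from h import *
c=cam('wrist')
P=np.array([pt('wrist',p,.036,c)[:2] for p in ((118,197),(179,219),(88,302),(143,321))])
print(P.round(4),P.mean(0)); d=P[2:].mean(0)-P[:2].mean(0); print(np.arctan2(d[1],d[0]),np.hypot(*d))
H=np.array([pt('wrist',p,.075,c)[:2] for p in ((146,24),(222,65),(142,40),(217,76))]);print('handle',H.round(4),H.mean(0))
E
```

```text
[[0.4368 0.1313]
 [0.4867 0.1376]
 [0.4456 0.0336]
 [0.4938 0.0389]] [0.46571199 0.08535013]
-1.4896611728052562 0.0985149608208896
handle [[0.4299 0.2567]
 [0.4816 0.2575]
 [0.431  0.247 ]
 [0.4814 0.2499]] [0.45596392 0.25278393]
```

Call:
carry_out:
  moves:
    - [[0,0,-0.3],[0.6,0,5],6]
    - [[0,0,-0.3],[0.6,0,10],6]
    - [[0,0,-0.3],[0.6,0,14],6]
    - [[0,0,-0.3],[0.6,0,14],6]

```text
t: 4.9
eef_pos: [0.5857, 0.1932, 0.0777]
tool_rot: [-0.001, 0.513, 0.859, -0.001]
contact_force: [0.7, -0.4, 0.3]
gripper_width: 0.705
```

```bash
python3 -c "
from h import *
for k in range(4): bot.read_camera('top')
delta([.588,.1945,.028],118.5)"
```

```text
t 5.1 p [0.5882 0.1955 0.0814] F [-0.21 -0.03  0.27] g 0.704 q [ 0.02  0.66 -0.6   1.79  0.49  0.84 -0.32]
turn [ 0.27  0.05 -0.15] shift cm [-0.07 -0.09  5.34]
```

Call:
carry_out:
  moves:
    - [[0.2,0,0],[-0.1,-0.1,3],6]
    - [[0.2,0,0],[-0.1,-0.1,5.3],6]
    - [[0.2,0,0],[-0.1,-0.1,5.3],6]
    - [[0.2,0,0],[-0.1,-0.1,5.3],2]
    - [[0.2,0,0],[-0.1,-0.1,5.3],2]
  newtons: 30

```text
t: 5.72
eef_pos: [0.5868, 0.1943, 0.0267]
tool_rot: [-0.0, 0.512, 0.859, -0.001]
contact_force: [0.2, -0.1, -0.0]
gripper_width: 0.34
```

Call:
carry_out:
  moves:
    - [[0,0,0],[0,0,0],2]
    - [[0,0,0],[0,0,0],2]
    - [[0,0,0],[0,0,0],2]

```text
t: 6.1
eef_pos: [0.5867, 0.1943, 0.0266]
tool_rot: [-0.0, 0.512, 0.859, -0.001]
contact_force: [-1.1, -0.1, 5.6]
gripper_width: 0.341
```

```bash
python3 -c "
from h import *
delta([.4625,.0852,.115],94.2)"
```

```text
t 6.1 p [0.5867 0.1943 0.0266] F [-1.09 -0.1   5.55] g 0.341 q [-0.01  0.73 -0.56  1.81  0.54  0.76 -0.36]
turn [-0.06  0.03 24.2 ] shift cm [ -3.69 -16.12  -8.82]
```

Call:
carry_out:
  moves:
    - [[0,0,0],[0,0,-5],2]
    - [[0,0,6],[-0.9,-4,-8.8],2]
    - [[0,0,12],[-1.8,-8,-8.8],2]
    - [[0,0,18],[-2.7,-12,-8.8],2]
    - [[0,0,24.2],[-3.7,-16.1,-8.8],2]

```text
t: 6.72
eef_pos: [0.4609, 0.0838, 0.1141]
tool_rot: [-0.0, 0.682, 0.731, -0.002]
contact_force: [-0.4, 0.9, -0.4]
gripper_width: 0.346
```

```bash
python3 - <<'E'
from h import *
for k in range(5): bot.read_camera('side')
delta([.4625,.0852,.115],94.2)
for n in ['top','side']:
    im=bot.read_camera(n); save(n+'3',im)
    for l in ['carriage','carrier']:
        for s in bot.silhouettes(l,n)[:2]: print(n,l,s['score'],s['location'],s['region'].sum())
c=cam('wrist'); im=bot.read_camera('wrist'); m=render('carriage',.4625,.0852,-1.49,.03,'wrist',c).astype(np.uint8)
cs,_=cv2.findContours(m,0,1); im=im.copy(); save('w3',im); cv2.drawContours(im,cs,-1,(255,0,0),1); save('w3b',im)
E
```

```text
t 6.97 p [0.4628 0.0851 0.1143] F [ 0.07  0.09 -0.49] g 0.341 q [ 0.18  0.39 -0.58  2.12  0.33  0.72 -0.55]
turn [-0.1   0.06  0.04] shift cm [ 0.01 -0.03 -0.07]
top carrier 0.86 [328.2, 226.1] 738
side carriage 0.67 [401.6, 318.4] 2785
side carrier 0.84 [405.1, 256.8] 760
side carrier 0.74 [314.9, 276.7] 1028
```

View pics/w3b.png

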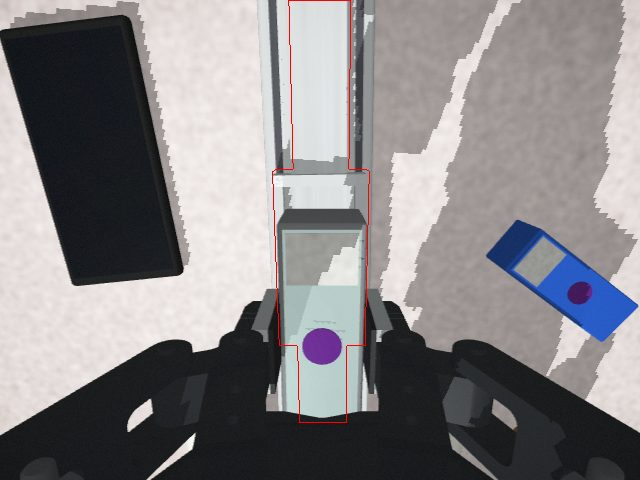

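```bash
python3 - <<'E'
from h import *
im=cv2.imread('pics/w3.png'); cv2.imwrite('pics/w3c.png',cv2.resize(im[0:240,240:400],(533,800)[:2] if 0 else (400,600),interpolation=cv2.INTER_CUBIC))
g=im.astype(int).sum(2)
for r in (10,40,80,120,150,185): print(r,' '.join(str(v//3) for v in g[r,252:300:2]),'|',' '.join(str(v//3) for v in g[r,340:386:2]))
E
```

```text
10 230 233 230 216 222 223 220 219 158 87 88 92 138 225 222 221 221 216 220 221 223 222 222 221 | 220 224 224 212 143 141 141 142 126 87 92 92 133 144 146 144 141 119 152 152 150 151 151
40 231 230 228 230 216 224 223 222 221 130 89 93 92 209 226 223 224 221 222 223 225 224 225 224 | 223 226 227 215 145 144 142 143 110 90 92 92 135 147 144 147 141 130 158 156 157 159 158
80 229 228 227 228 227 213 223 223 224 222 115 92 92 95 216 227 225 225 223 223 224 225 225 226 | 225 228 228 217 147 147 145 144 69 61 64 66 146 148 147 149 135 144 150 153 154 155 156
120 229 227 223 223 225 228 217 222 224 225 224 104 93 94 87 231 228 226 226 224 222 223 224 225 | 225 228 227 216 147 148 146 145 91 72 63 97 148 149 148 145 128 160 163 163 167 163 162
150 233 232 231 230 231 231 219 220 224 225 227 203 93 94 94 118 154 151 150 209 222 221 223 225 | 226 227 227 214 146 149 148 127 62 63 64 112 149 151 148 142 134 162 161 159 157 160 160
185 228 228 232 233 236 240 239 213 222 223 249 233 245 250 249 239 226 225 226 226 225 225 226 226 | 227 227 228 227 154 153 155 154 149 150 149 149 149 149 149 141 145 150 152 155 158 159 161
```

View pics/w3c.png

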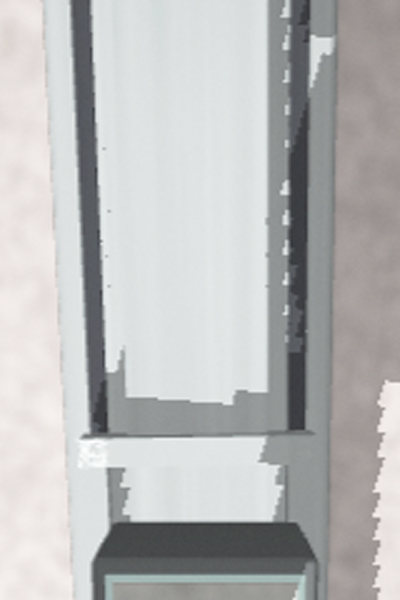

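```bash
python3 - <<'E'
from h import *
c=cam('wrist'); f=lambda u,v,z:pt('wrist',(u,v),z,c)[:2]
L1,R1,L2,R2=f(258.5,10,.02),f(374.5,10,.02),f(265,150,.02),f(372,150,.02)
print(L1,R1,L2,R2,'w',np.hypot(*(L1-R1)),np.hypot(*(L2-R2)))
for a,b in ((L1,L2),(R1,R2),((L1+R1)/2,(L2+R2)/2)): d=b-a; print('yaw',np.arctan2(d[1],d[0]))
A,B=f(271,174,.036),f(366,173,.036); print('tray back',A,B,np.hypot(*(A-B)),'perp yaw',np.arctan2(*(B-A)[::-1])-np.pi/2)
for y in (-1.49,-1.5,-1.51): print((A+B)/2+.05*np.array([np.cos(y),np.sin(y)]))
E
```

```text
[0.42136563 0.21108128] [0.47963339 0.21536248] [0.42712531 0.14278875] [0.4857497 0.1471549] w 0.058424828629511115 0.05878675512244666
yaw -1.4866570695194983
yaw -1.4813634975361922
yaw -1.484011321320312
tray back [0.43296794 0.13146037] [0.48191271 0.13562623] 0.049121738614299235 perp yaw -1.485887426848539
[0.46147575 0.08370641]
[0.46097718 0.08366855]
[0.46047827 0.08363567]
```

Call:
carry_out:
  moves:
    - [[0,0,-0.7],[-0.1,-0.14,0],2]
    - [[0,0,-0.7],[-0.1,-0.14,2],2]
    - [[0,0,-0.7],[-0.1,-0.14,4],2]
    - [[0,0,-0.7],[-0.1,-0.14,4.8],2]
    - [[0,0,-0.7],[-0.1,-0.14,4.8],2]

```text
t: 7.95
eef_pos: [0.4603, 0.0835, 0.0656]
tool_rot: [-0.001, 0.676, 0.737, -0.002]
contact_force: [-0.1, 0.1, -0.2]
gripper_width: 0.339
```

Call:
carry_out:
  moves:
    - [[0,0,0],[0,0,0.3],2]
    - [[0,0,0],[0,0,0.6],2]
    - [[0,0,0],[0,0,0.8],2]
    - [[0,0,0],[0,0,0.8],2]

```text
t: 8.45
eef_pos: [0.4605, 0.0834, 0.0578]
tool_rot: [-0.001, 0.676, 0.737, -0.002]
contact_force: [0.7, -0.2, -0.4]
gripper_width: 0.344
```

```bash
python3 - <<'E'
from h import *
for k in range(2): bot.read_camera('side')
delta([.4615,.0842,.0566],94.9)
E
```

```text
t 8.55 p [0.4606 0.0835 0.0579] F [-0.7  -0.58 -1.32] g 0.344 q [ 0.12  0.49 -0.52  2.15  0.43  0.6  -0.62]
turn [-0.18  0.08 -0.  ] shift cm [0.06 0.1  0.13]
```

Call:
carry_out:
  moves:
    - [[0,0,0],[0.05,0.1,0],2]
    - [[0,0,0],[0.05,0.1,0.1],2]
    - [[0,0,0],[0.05,0.1,0.15],2]
    - [[0,0,0],[0.05,0.1,0.15],2]

```text
t: 9.05
eef_pos: [0.4616, 0.0841, 0.0565]
tool_rot: [-0.0, 0.676, 0.737, -0.002]
contact_force: [-0.7, -0.5, 2.0]
gripper_width: 0.343
```

Call:
carry_out:
  moves:
    - [[0,0,0],[0,0,0],4.5]
    - [[0,0,0],[0,0,0],4.5]
    - [[0,0,0],[0,0,0],4.5]
    - [[0,0,0],[0,0,-3],4.5]
    - [[0,0,0],[0,0,-7],4.5]

```text
t: 9.68
eef_pos: [0.4608, 0.084, 0.1264]
tool_rot: [-0.002, 0.676, 0.737, -0.003]
contact_force: [0.7, -0.7, 0.0]
gripper_width: 0.527
```

```bash
python3 - <<'E'
from h import *
for k in range(4): bot.read_camera('side')
delta([.45,.275,.15],94.9)
c=cam('wrist'); im=bot.read_camera('wrist').copy(); 
m=render('carrier',.4615,.0842,-1.485,.03,'wrist',c)|render('carriage',.4615,.0842,-1.485,.03,'wrist',c)
cs,_=cv2.findContours(m.astype(np.uint8),0,1); cv2.drawContours(im,cs,-1,(255,0,0),1); save('w4',im)
E
```

```text
t 9.88 p [0.4621 0.084  0.1268] F [ 0.57  0.46 -0.79] g 0.53 q [ 0.2   0.37 -0.6   2.11  0.31  0.74 -0.52]
turn [-0.09  0.09 -0.03] shift cm [19.13  0.41 -2.36]
```

View pics/w4.png

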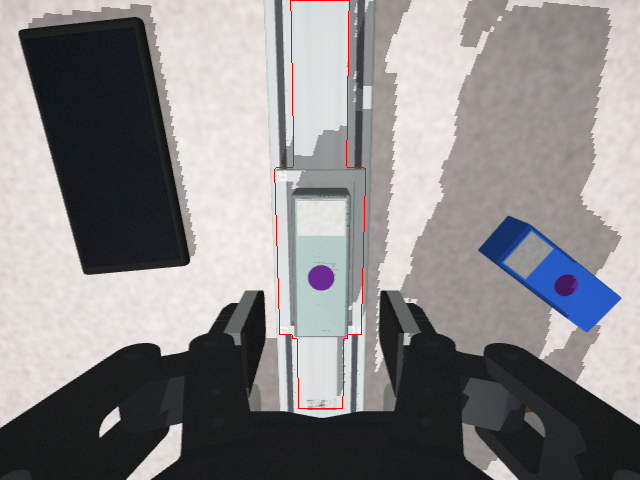

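Call:
carry_out:
  moves:
    - [[0,0,0],[5,0,-1],3]
    - [[0,0,0],[10,0,-1],0]
    - [[0,0,0],[15,-0.1,-1],0]
    - [[0,0,0],[20.2,-0.1,-1],0]
    - [[0,0,0],[20.2,-0.1,-1],0]

```text
t: 10.55
eef_pos: [0.4414, 0.2901, 0.1352]
tool_rot: [-0.002, 0.674, 0.739, -0.001]
contact_force: [-0.1, -0.6, -1.8]
gripper_width: -0.003
```

```bash
python3 - <<'E'
from h import *
for k in range(2): bot.read_camera('side')
S={}
for n in ('top','side'):
    save(n+'4',bot.read_camera(n))
    for l in ('carriage','carrier'):
        for s in bot.silhouettes(l,n)[:2]:
            print(n,l,s['score'],s['location'],s['region'].sum())
            if l=='carrier' and abs(np.array(s['location'])-px(n,(.4615,.084,.05))).max()<15: S[n]=s['region']
print({n:fit('carrier',[(n,S[n])],[.4615,.084,-1.485],.03) for n in S})
delta([.4442,.2853,.062],94.9)
im=np.hstack([cv2.imread('pics/side4.png')[200:430,300:500],cv2.imread('pics/top4.png')[200:430,190:390]])
cv2.imwrite('pics/c4.png',cv2.resize(im,(800,460),interpolation=cv2.INTER_CUBIC))
E
```

```text
top carriage 0.92 [290.5, 307.0] 2465
top carrier 0.93 [329.0, 304.8] 886
side carriage 0.82 [403.6, 352.1] 1117
side carrier 0.89 [316.0, 277.6] 1069
side carrier 0.52 [393.7, 269.0] 200
{'top': (array([ 0.46231258,  0.08499647, -1.49213071]), np.float64(0.06540084388185652)), 'side': (array([ 0.47980062,  0.05304826, -1.60131278]), np.float64(0.7619047619047619))}
t 10.95 p [0.4438 0.2841 0.1359] F [ 0.69 -0.36  0.64] g -0.0 q [-0.18  0.45 -0.63  1.97  0.36  0.83 -0.93]
turn [-0.19  0.12 -0.11] shift cm [0.13 0.07 7.39]
```

View pics/c4.png

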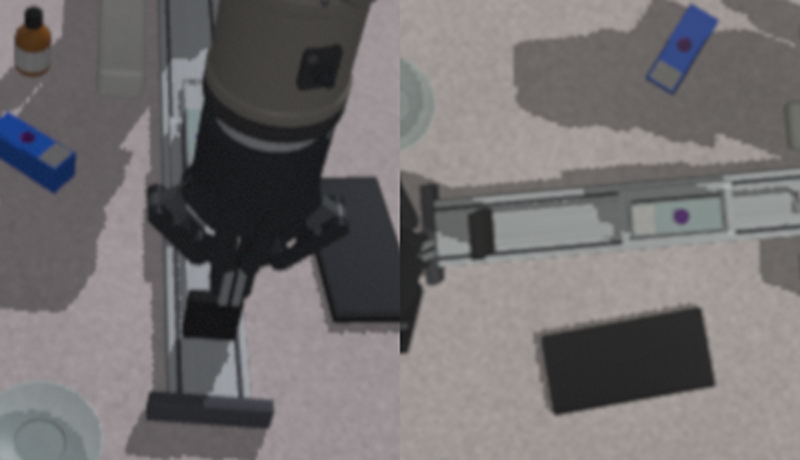

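Call:
carry_out:
  moves:
    - [[0,0,0],[0.2,0.07,2.5],0]
    - [[0,0,0],[0.2,0.07,5],0]
    - [[0,0,0],[0.2,0.07,7.4],0]
    - [[0,0,0],[0.2,0.07,7.4],0]
    - [[0,0,0],[0.2,0.07,7.4],0]

```text
t: 11.58
eef_pos: [0.4443, 0.2874, 0.0628]
tool_rot: [-0.0, 0.676, 0.737, -0.001]
contact_force: [-0.1, 0.8, 0.4]
gripper_width: -0.001
```

```bash
python3 - <<'E'
from h import *
for k in range(2): bot.read_camera('side')
delta([.4442,.2853,.062],94.9)
c=cam('wrist'); im=bot.read_camera('wrist').copy(); save('w5',im)
print('handle back edge',[px('wrist',(.4469+s*.02,.2594,.075),c) for s in (-1,1)])
E
```

```text
t 11.68 p [0.4445 0.2876 0.0632] F [-0.42  0.07 -0.2 ] g -0.001 q [-0.25  0.56 -0.56  2.01  0.46  0.7  -1.02]
turn [-0.09  0.03 -0.03] shift cm [-0.23 -0.05  0.12]
handle back edge [array([261.55497064, 416.68139952]), array([377.3458608, 425.2094266])]
```

View pics/w5.png

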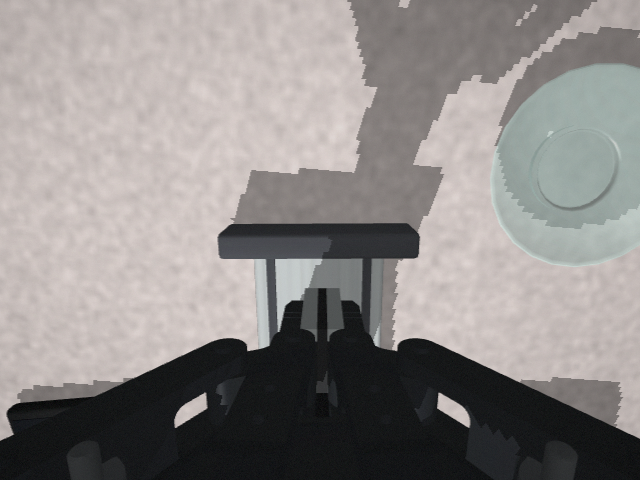

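Call:
carry_out:
  moves:
    - [[0,0,0],[-0.5,0,0],0]
    - [[0,0,0],[-1.0,0,0],0]
    - [[0,0,0],[-1.4,0,0],0]
    - [[0,0,0],[-1.7,0,0],0]
    - [[0,0,0],[-2.0,0,0],0]

```text
t: 12.35
eef_pos: [0.4453, 0.2699, 0.0623]
tool_rot: [-0.002, 0.676, 0.737, 0.0]
contact_force: [-0.8, 10.7, -7.6]
gripper_width: 0.003
```

Call:
carry_out:
  moves:
    - [[0,0,0],[-0.2,0,0],0]
    - [[0,0,0],[-0.4,0,0],0]
    - [[0,0,0],[-0.6,0,0],0]
    - [[0,0,0],[-0.8,0,0],0]
    - [[0,0,0],[-1.0,0,0],0]

```text
t: 12.98
eef_pos: [0.4462, 0.2595, 0.0623]
tool_rot: [-0.001, 0.676, 0.737, -0.0]
contact_force: [-0.6, 3.1, -0.2]
gripper_width: 0.003
```

Call:
carry_out:
  moves:
    - [[0,0,0],[-0.4,0,0],0]
    - [[0,0,0],[-1.0,0,0],0]
    - [[0,0,0],[-1.8,0,0],0]
    - [[0,0,0],[-2.6,0,0],0]
    - [[0,0,0],[-3.4,0,0],0]

```text
t: 13.6
eef_pos: [0.4496, 0.2228, 0.0623]
tool_rot: [-0.0, 0.676, 0.737, -0.001]
contact_force: [0.2, 2.7, 0.2]
gripper_width: 0.002
```

```bash
python3 - <<'E'
from h import *
T={}
for n in ('top','side'):
    save(n+'5',bot.read_camera(n))
    for l in ('carriage','carrier'):
        for s in bot.silhouettes(l,n)[:2]:
            print(n,l,s['score'],s['location'],s['region'].sum(), pt(n,s['location'],.06).round(3))
            if n=='top' and l=='carrier' and s['location'][1]>280: print(fit(l,[(n,s['region'])],[.465,.05,-1.485],.03))
o=bot.get_obs(); print(o['t'],o['eef_pos'],o['contact_force'])
# feet edge at z=.035 from first top image
for p in ((385,262),(391,336)): print(pt('top',p,.035))
E
```

```text
top carriage 0.74 [317.8, 304.4] 2316 [0.467 0.102 0.06 ]
top carrier 0.73 [330.9, 304.2] 5161 [0.468 0.08  0.06 ]
(array([ 0.45301623,  0.16148326, -1.66924458]), np.float64(0.8083704708389847))
top carrier 0.66 [328.1, 225.7] 757 [0.602 0.084 0.06 ]
side carriage 0.57 [389.8, 265.6] 486 [0.48  0.076 0.06 ]
side carrier 0.76 [317.8, 275.1] 1046 [0.598 0.119 0.06 ]
side carrier 0.61 [392.4, 249.6] 74 [0.478 0.035 0.06 ]
13.9 [0.44900441 0.22280688 0.06193076] [0.46688661 0.01015512 0.4140351 ]
[ 0.53961493 -0.01660657  0.035     ]
[ 0.41001833 -0.02575297  0.035     ]
```

Call:
carry_out:
  moves:
    - [[0,0,0],[-0.4,0,0],0]
    - [[0,0,0],[-1.2,0,0],0]
    - [[0,0,0],[-2.0,0,0],0]
    - [[0,0,0],[-2.8,0,0],0]
    - [[0,0,0],[-3.6,0,0],0]

```text
t: 14.52
eef_pos: [0.4523, 0.187, 0.0622]
tool_rot: [-0.001, 0.676, 0.737, -0.002]
contact_force: [-1.2, 2.6, -1.8]
gripper_width: -0.001
```

Call:
carry_out:
  moves:
    - [[0,0,0],[-0.8,0,0],0]
    - [[0,0,0],[-1.6,0,0],0]
    - [[0,0,0],[-2.4,0,0],0]
    - [[0,0,0],[-3.0,0,0],0]
    - [[0,0,0],[-3.4,0,0],0]

```text
t: 15.15
eef_pos: [0.4553, 0.1533, 0.0623]
tool_rot: [-0.001, 0.676, 0.737, -0.002]
contact_force: [0.1, 3.1, -2.5]
gripper_width: -0.005
```

Call:
carry_out:
  moves:
    - [[0,0,0],[-0.3,0,0],0]
    - [[0,0,0],[-0.6,0,0],0]
    - [[0,0,0],[-0.9,0,0],0]
    - [[0,0,0],[-1.2,0,0],0]
    - [[0,0,0],[-1.4,0,0],0]

```text
t: 15.78
eef_pos: [0.4565, 0.1396, 0.0623]
tool_rot: [-0.001, 0.676, 0.737, -0.002]
contact_force: [0.0, 2.9, -2.7]
gripper_width: 0.004
```

Call:
carry_out:
  moves:
    - [[0,0,0],[-0.1,0,0],0]
    - [[0,0,0],[-0.2,0,0],0]
    - [[0,0,0],[-0.3,0,0],0]
    - [[0,0,0],[-0.4,0,0],0]
    - [[0,0,0],[-0.5,0,0],0]

```text
t: 16.4
eef_pos: [0.4569, 0.1348, 0.0623]
tool_rot: [-0.001, 0.676, 0.737, -0.002]
contact_force: [1.1, 2.2, -2.3]
gripper_width: -0.0
```

```bash
python3 - <<'E'
from h import *
for k in range(2):
    save('side6',bot.read_camera('side')); delta([.46,.13,.062],94.9)
E
```

```text
t 16.45 p [0.457  0.1346 0.0623] F [ 0.3   2.83 -1.69] g 0.002 q [ 0.05  0.5  -0.56  2.13  0.45  0.63 -0.75]
turn [-0.18  0.09 -0.01] shift cm [-0.49  0.26  0.03]
t 16.5 p [0.4569 0.1346 0.0623] F [-0.53  2.76 -1.45] g -0.003 q [ 0.05  0.5  -0.56  2.13  0.45  0.63 -0.75]
turn [-0.18  0.09 -0.02] shift cm [-0.49  0.27  0.03]
```

Call:
carry_out:
  moves:
    - [[0,0,0],[-0.1,0,0],0]
    - [[0,0,0],[-0.2,0,0],0]
    - [[0,0,0],[-0.3,0,0],0]
    - [[0,0,0],[-0.35,0,0],0]

```text
t: 17.0
eef_pos: [0.4572, 0.1313, 0.0623]
tool_rot: [-0.001, 0.676, 0.737, -0.002]
contact_force: [0.7, 3.4, -2.0]
gripper_width: 0.001
```

Call:
carry_out:
  moves:
    - [[0,0,0],[-0.1,0,0],0]
    - [[0,0,0],[-0.2,0,0],0]
    - [[0,0,0],[-0.3,0,0],0]
    - [[0,0,0],[-0.35,0,0],0]

```text
t: 17.5
eef_pos: [0.4575, 0.1278, 0.0623]
tool_rot: [-0.001, 0.676, 0.737, -0.002]
contact_force: [0.4, 2.8, -2.7]
gripper_width: -0.002
```

Call:
carry_out:
  moves:
    - [[0,0,0],[-0.1,0,0],0]
    - [[0,0,0],[-0.2,0,0],0]
    - [[0,0,0],[-0.3,0,0],0]
    - [[0,0,0],[-0.35,0,0],0]

```text
t: 18.0
eef_pos: [0.4578, 0.1243, 0.0623]
tool_rot: [-0.001, 0.676, 0.737, -0.002]
contact_force: [1.0, 3.2, -2.6]
gripper_width: 0.001
```

Call:
carry_out:
  moves:
    - [[0,0,0],[-0.1,0,0],0]
    - [[0,0,0],[-0.2,0,0],0]
    - [[0,0,0],[-0.3,0,0],0]
    - [[0,0,0],[-0.35,0,0],0]

```text
t: 18.5
eef_pos: [0.4581, 0.1208, 0.0624]
tool_rot: [-0.001, 0.676, 0.737, -0.002]
contact_force: [1.0, 3.4, -1.2]
gripper_width: 0.003
```

Call:
carry_out:
  moves:
    - [[0,0,0],[-0.1,0,0],0]
    - [[0,0,0],[-0.2,0,0],0]
    - [[0,0,0],[-0.3,0,0],0]
    - [[0,0,0],[-0.35,0,0],0]

```text
t: 19.0
eef_pos: [0.4584, 0.1173, 0.0624]
tool_rot: [-0.001, 0.676, 0.737, -0.002]
contact_force: [2.0, 2.5, -1.1]
gripper_width: 0.001
```

Call:
carry_out:
  moves:
    - [[0,0,0],[-0.1,0,0],0]
    - [[0,0,0],[-0.2,0,0],0]
    - [[0,0,0],[-0.3,0,0],0]

```text
t: 19.38
eef_pos: [0.4587, 0.1144, 0.0624]
tool_rot: [-0.001, 0.676, 0.737, -0.002]
contact_force: [1.7, 2.4, -0.9]
gripper_width: -0.002
```

Call:
carry_out:
  moves:
    - [[0,0,0],[-0.1,0,0],0]
    - [[0,0,0],[-0.2,0,0],0]
    - [[0,0,0],[-0.3,0,0],0]

```text
t: 19.75
eef_pos: [0.459, 0.1114, 0.0624]
tool_rot: [-0.001, 0.676, 0.737, -0.002]
contact_force: [1.5, 4.0, -1.7]
gripper_width: 0.0
```

Call:
carry_out:
  moves:
    - [[0,0,0],[-0.1,0,0],0]
    - [[0,0,0],[-0.2,0,0],0]

```text
t: 20.0
eef_pos: [0.4591, 0.1097, 0.0624]
tool_rot: [-0.001, 0.676, 0.737, -0.001]
contact_force: [0.8, 6.3, -1.5]
gripper_width: -0.002
```

Call:
carry_out:
  moves:
    - [[0,0,0],[-0.05,0,0],0]
    - [[0,0,0],[-0.05,0,0],0]
    - [[0,0,0],[-0.05,0,0],0]

```text
t: 20.38
eef_pos: [0.4591, 0.1095, 0.0624]
tool_rot: [-0.001, 0.676, 0.737, -0.001]
contact_force: [0.9, 5.2, -0.9]
gripper_width: -0.002
```

```bash
python3 - <<'E'
from h import *
for k in range(6):
    o=bot.get_obs(); print(o['t'],o['eef_pos'].round(4),o['contact_force'].round(2)); save('side7',bot.read_camera('side'))
E
```

```text
20.375 [0.4591 0.1095 0.0624] [ 0.93  5.21 -0.94]
20.425 [0.4591 0.1095 0.0624] [ 1.63  4.39 -1.54]
20.475 [0.4591 0.1095 0.0623] [ 1.09  4.5  -1.69]
20.525 [0.4591 0.1095 0.0624] [ 0.88  5.64 -1.22]
20.575 [0.4591 0.1095 0.0624] [ 1.38  5.09 -2.11]
20.625 [0.4591 0.1095 0.0624] [ 1.27  4.26 -1.3 ]
```

Call:
carry_out:
  moves:
    - [[0,0,0],[-0.05,0,0],0]
    - [[0,0,0],[-0.08,0,0],0]
    - [[0,0,0],[-0.08,0,0],0]

```text
t: 21.05
eef_pos: [0.4591, 0.1092, 0.0624]
tool_rot: [-0.001, 0.676, 0.737, -0.001]
contact_force: [1.0, 5.5, -1.8]
gripper_width: -0.0
```

```bash
python3 - <<'E'
from h import *
for k in range(6):
    o=bot.get_obs(); print(o['t'],o['eef_pos'].round(4),o['contact_force'].round(2)); save('side7',bot.read_camera('side'))
E
```

```text
21.05 [0.4591 0.1092 0.0624] [ 0.97  5.54 -1.81]
21.1 [0.4591 0.1092 0.0624] [ 1.58  5.5  -2.44]
21.15 [0.4591 0.1092 0.0624] [ 1.85  6.39 -1.06]
21.2 [0.4591 0.1092 0.0624] [ 1.6   6.4  -1.86]
21.25 [0.4592 0.1092 0.0624] [ 1.33  5.99 -3.04]
21.3 [0.4591 0.1092 0.0624] [ 1.41  5.86 -1.63]
```

Call:
carry_out:
  moves:
    - [[0,0,0],[-0.06,0,0],0]
    - [[0,0,0],[-0.12,0,0],0]
    - [[0,0,0],[-0.12,0,0],0]
    - [[0,0,0],[-0.12,0,0],0]

```text
t: 21.85
eef_pos: [0.4592, 0.1087, 0.0624]
tool_rot: [-0.001, 0.676, 0.737, -0.001]
contact_force: [0.5, 7.9, -2.5]
gripper_width: 0.004
```

```bash
python3 - <<'E'
from h import *
for k in range(4):
    o=bot.get_obs(); print(o['t'],o['eef_pos'].round(4),o['contact_force'].round(2)); save('side7',bot.read_camera('side'))
E
```

```text
21.85 [0.4592 0.1087 0.0624] [ 0.5   7.89 -2.5 ]
21.9 [0.4592 0.1087 0.0624] [ 1.24  7.63 -2.49]
21.95 [0.4592 0.1086 0.0624] [ 0.69  8.35 -2.  ]
22.0 [0.4592 0.1086 0.0624] [ 0.95  7.3  -0.98]
```

Call:
carry_out:
  moves:
    - [[0,0,0],[0.1,0,0],0]
    - [[0,0,0],[0.3,0,0],0]
    - [[0,0,0],[0.8,0,0],0]
    - [[0,0,0],[2.5,0,0],0]
    - [[0,0,0],[2.5,0,-4],0]

```text
t: 22.68
eef_pos: [0.455, 0.1334, 0.1009]
tool_rot: [-0.002, 0.675, 0.738, -0.004]
contact_force: [0.8, -1.1, 0.8]
gripper_width: -0.002
```

Call:
carry_out:
  moves:
    - [[0,0,0],[1,0,-5],0]
    - [[0,0,0],[6,0,-8],0]
    - [[0,0,0],[11,0,-10],0]
    - [[0,0,0],[15,0,-10],0]

```text
t: 23.18
eef_pos: [0.4446, 0.285, 0.2042]
tool_rot: [-0.0, 0.676, 0.737, 0.0]
contact_force: [0.6, -0.4, -0.8]
gripper_width: 0.0
```

```bash
python3 - <<'E'
from h import *
for n in ('top','side'):
    save(n+'8',bot.read_camera(n))
    for l in ('carriage','carrier','petri_dish','stain_bottle','pencil'):
        for s in bot.silhouettes(l,n)[:2]: print(n,l,round(s['score'],2),s['location'],s['region'].sum())
c=cam('wrist'); save('w8',bot.read_camera('wrist')); s=bot.silhouettes('carrier','wrist')
print([(q['score'],q['location']) for q in s],bot.get_obs()['t'])
A=cv2.imread('pics/side8.png')[150:450,300:500];B=cv2.imread('pics/w8.png')
cv2.imwrite('pics/c8.png',np.hstack([cv2.resize(A,(320,480)),cv2.resize(B,(480,360))[:, :].copy() if 0 else cv2.copyMakeBorder(cv2.resize(B,(480,360)),0,120,0,0,0)]))
E
```

```text
top carriage 0.71 [369.1, 300.3] 1960
top carrier 0.92 [327.5, 226.2] 663
top carrier 0.7 [412.4, 299.6] 616
top petri_dish 0.58 [184.6, 252.0] 1791
top petri_dish 0.33 [293.0, 178.8] 344
top stain_bottle 0.64 [401.7, 214.3] 357
top pencil 0.56 [294.9, 177.3] 273
side carriage 0.78 [390.9, 238.5] 488
side carrier 0.75 [317.7, 276.6] 1016
side carrier 0.73 [397.9, 215.7] 614
side petri_dish 0.69 [320.6, 420.2] 2788
side stain_bottle 0.65 [316.4, 223.2] 524
side pencil 0.92 [253.5, 308.5] 337
[(0.69, [454.8, 410.7])] 23.875
```

View pics/c8.png

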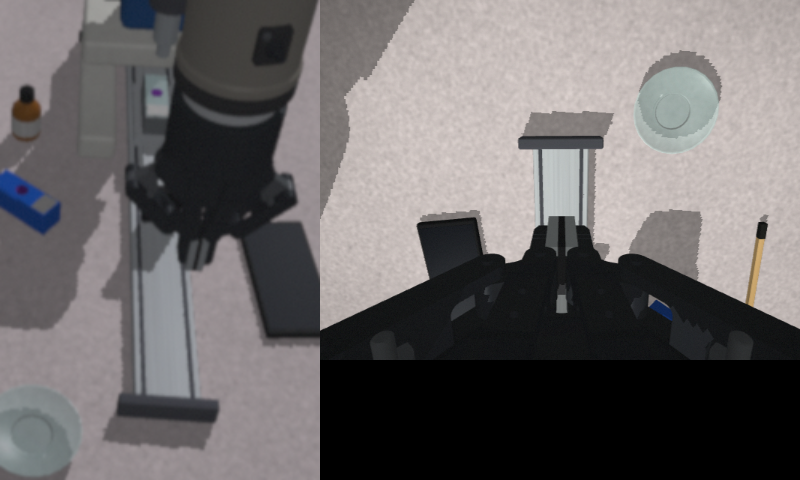

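```bash
python3 -c "
from h import *
bot.hand_in()"
```

```text
the job is handed in; nothing more can be done
```

The slide carrier is in the carriage tray and the carriage is pressed home against its end stop. I handed the job in at about 24 s; no verdict was reported.

- **Placing:** I gripped the grey carrier and lowered it into the tray until it touched the floor (about 2 N). The heights and a camera fit agreed to about 1 mm that it sat centred and flat.
- **Pushing:** With the fingers closed behind the handle plate, I read about 11 N while the carriage was stuck. It then broke free and ran at about 3 N.
- **End stop:** I felt it after about 160 mm of travel. The push rose to about 8 N, so roughly 5 N on the stop once friction is taken off. I then backed straight off.

**Last checks:** The final pictures show the carrier in the tray under the objective, and the petri dish, bottle and pencil within a few pixels of where they started. I did not measure the contact at the stop after letting go; I relied on the carriage's own friction to hold it. The arm hid part of the final views, so I did not repeat the position fit of the carrier in the tray. A fit taken part-way through the push had also failed, again because the arm was in the way.

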